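# Stack the spoon-lure tote on the sinker tote

## Robot

A 6-joint arm with a two-finger parallel gripper is mounted at the origin on the work surface. World frame = base frame: x ahead of the robot, y to its left, z up, the work surface at z = 0. Lengths are in mm, angles in rad, forces in N, time in s.
With the tool pointing down it reaches from about 300 to 775 mm from the base axis. Payload 14.6 kg.
Tool frame: the origin (TCP) lies on the centre line of the jaws, within the pads' length; the fingertips stand 19 mm ahead of it and the grasp point (between the pads) is the TCP (bot.tip_reach is the distance from the TCP to the fingertips, in mm); z points along the fingers, y is the line along which they close (so a half turn about z gives the same grasp; the last joint's range is limited). The gripper opens to 85 mm and grips with 20 to 120 N. Pads are 22 mm wide; open, the fingers measure 114 mm over their backs; the gripper's body (76 mm by 85 mm) begins 54 mm behind the grasp point. The pads swing forward as they close: fully open they stand 13 mm farther back than shut.
Start: joints at [1.142, 0.3, 1.521, -0, 1.321, -0.067], TCP at [194.674, 514.385, 250.281] pointing down, gripper open.
Joint ranges: [-3.03, 3.03], [-0.79, 2.21], [0.23, 2.52], [-1.04, 4.18], [0, 3.07], [-2.55, 2.55]. Speed limits (rad/s): [2.22, 2.22, 2.57, 3.14, 3.14, 3.14].

## Interface

Orientations are given as a unit quaternion [w, x, y, z].
In Python, from rig import bot gives the robot as it stands. Calls block until the motion is done:
- bot.move_to(position, orientation): joint-space move of the TCP to a pose.
- bot.servo_line(position, attitude=None, speed=150, until_force=None): straight line of the TCP; attitude=None keeps the orientation; speed is the mean speed in mm/s. With until_force (N) it stops when the force on the tool has changed by that much, and returns True; else False.
- bot.move_joints(angles): joint-space move.
- bot.move_gripper(opening, grip_force=None): finger opening in mm; grip_force is the grip in N (None keeps the last); returns when the fingers have stopped.
- bot.dwell(seconds).
- bot.ik(position, orientation): joint angles nearest the present ones, or None.
- bot.read_state(): the state.
- bot.read_camera(name): name is "scene" or "side" or "wrist"; returns a dict with "image" (400x640x3 uint8, blue, green, red), "depth" (400x640 float32, mm along the optical axis (not along the pixel's ray), 0 where there is no reading), "fovy" (degrees; the focal length in pixels is half the picture's height over the tangent of half this angle, whatever the lens; pixels are square), "cx", "cy" (the principal point, pixels), "eye" and "attitude" of the camera in the world; the wrist camera has in their place "mount" (4x4, takes a point from camera to tool coordinates, whose origin is the TCP and whose axes are the flange's). Camera axes: x right, y down, z forward; pixel columns grow to the right and rows downward; lengths in mm; the calibration is good to about 2 mm. The wrist camera is an equidistant fisheye: a pixel r from the principal point sees the ray r / f radians off the axis. A picture is of the moment at which its call begins: read the wrist's pose just before it.
A pose or a line that the arm cannot do raises bot.MotionError and nothing moves.
- bot.finish_job(): hands the job in; it is judged then, once.
The state is a dict: "clock": time; "joint_positions": joint angles; "qvel": joint speeds; "effort": joint torques, N m; "ee_pos": TCP position; "tool_rot": TCP orientation; "ft_force": force on the tool from outside, world axes, zero at the start; "moment": the same for the moment, N m; "grip_width": finger opening in mm; "grip_force": force on a finger pad.
Only numpy, scipy, OpenCV 4.12 (cv2) and the standard library are available. Lean on these libraries where they do the work, as an engineer would, in place of code of your own. Each camera call takes 0.05 s, during which the arm holds its last target. There are 200 camera calls.

## Task

Pick up the blue tote with the brass spoon lures and set it down gently on top of the grey tote with the lead sinkers, turned so that its orange end lies over the grey tote's plain end: that way it stacks squarely and level on the rim instead of nesting down onto the sinkers. Leave the grey tote standing where it is, do not disturb the empty green tote, and let go.

Things in the scene. Friction and masses are not known exactly. Their poses are not given: they have to be found in the camera images.
- blue_tote: Loose blue plastic tote, 0.17-0.31 kg, brass spoon lures in its well. 150 mm long (x), 62 wide (y), 55 high (z up); origin: centre of underside. From 30 mm up to the rim a straight collar 150 x 62, wall 3, flat outside, grippable across its 62 mm; below it a stepped-in well 136 x 48. +x end: orange, one orange lug inside at the middle; -x end: plain, a lug in each corner, lugs flush with rim.
- blue_mark (a point): Point on the blue tote at the middle of its orange end's rim: 72 mm along the tote's +x from its origin, 55 mm above its underside.
- grey_tote: Loose grey plastic tote of the same shape and size, 0.6 kg, lead sinkers in its well, standing on the bench. Origin: centre of underside; +x to its orange end, z up. A tote on it with orange ends opposite lands on the lugs and stacks, its origin 55 mm above this origin; with orange ends the same way it drops past the lugs and nests, only 30 mm above.
- green_tote: Loose empty green plastic tote of the same shape, 0.16 kg, a bystander to be left alone. Origin: centre of its underside; +x points to its orange end.
Not all that is in view belongs to the job. What is meant by the grey_tote is not brown or pink, and is the larger of those in its own colour.

How it is judged:
By the outcome, as a careful person would: the job done as asked, in the order asked, and still so for the second after the job is handed in, with the robot touching nothing.
It also fails if it takes over 38 s, if anything falls off the work surface, if the arm or the gripper's body presses on something with over 40 N, if the wrist force passes 120 N, or if a joint passes its speed limit or range.

## Working session

There is one attempt and no reset: what is moved stays moved. The work goes in short steps, each a Python script; the robot and the scene stay as the last script left them, time stands still between calls to the robot, and variables do not carry over. Pictures are saved under pics/ and viewed, at most 10 in all, crops included, and the job is handed in when it is done.

```bash
ls; mkdir -p pics; cat > h.py <<'E'
import numpy as np, cv2
from scipy.spatial.transform import Rotation as R
from rig import bot
def rot(q): return R.from_quat([q[1],q[2],q[3],q[0]]).as_matrix()
def cloud(c):
    h,w=c["depth"].shape; f=h/2/np.tan(np.radians(c["fovy"])/2)
    u,v=np.meshgrid(np.arange(w),np.arange(h)); d=c["depth"]
    P=np.stack([(u-c["cx"])/f*d,(v-c["cy"])/f*d,d],-1)
    A=np.array(c["attitude"]); A=rot(A) if A.size==4 else A
    return P@A.T+np.array(c["eye"])
E
python3 - <<'E'
from h import *
import pickle
for n in("scene","side"):
    c=bot.read_camera(n); pickle.dump(c,open(n+".pkl","wb")); cv2.imwrite(f"pics/{n}0.png",c["image"])
    print(n,c["fovy"],c["eye"],c["attitude"])
print(bot.read_state())
E
```

```text
pics
scene 47.53037280015726 [1202.87035882  116.69681595  983.65244047] [-0.22985994  0.64922935  0.68058686 -0.24993436]
side 49.67529559267277 [ 389.14694999 -807.91337874  997.06957578] [-0.38070205  0.9241396  -0.02649243  0.01816893]
{'clock': 0.1, 'joint_positions': array([ 1.14238100e+00,  3.00396179e-01,  1.52152234e+00, -2.87212281e-05,
        1.32066366e+00, -6.66107403e-02]), 'qvel': array([-0.00089667, -0.00096818, -0.00274582,  0.00240112, -0.00126865,
       -0.0013663 ]), 'effort': array([ 1.69539588e-03, -5.44372666e+01, -3.62367475e+01, -6.70281520e-05,
        3.03932524e-03, -1.06170151e-05]), 'ee_pos': array([194.61713233, 514.22004901, 249.78724526]), 'tool_rot': array([-1.07724709e-04,  1.79913691e-01,  9.83682275e-01, -4.83089107e-04]), 'ft_force': array([ 0.17760932, -0.17783353,  0.4847326 ]), 'moment': array([-0.01126847,  0.01625607, -0.01069108]), 'grip_force': 0.0, 'grip_width': 85.58664794717306}
```

View pics/scene0.png

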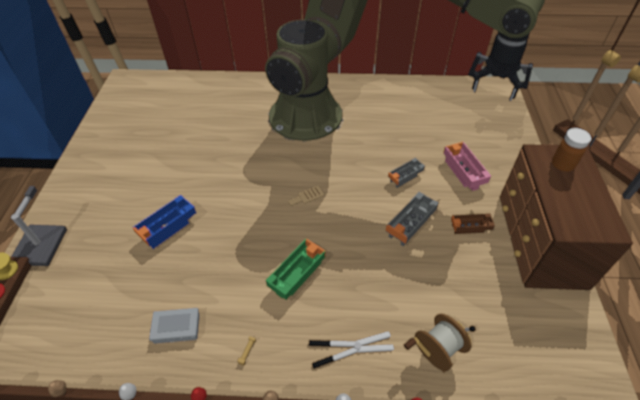

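View pics/side0.png

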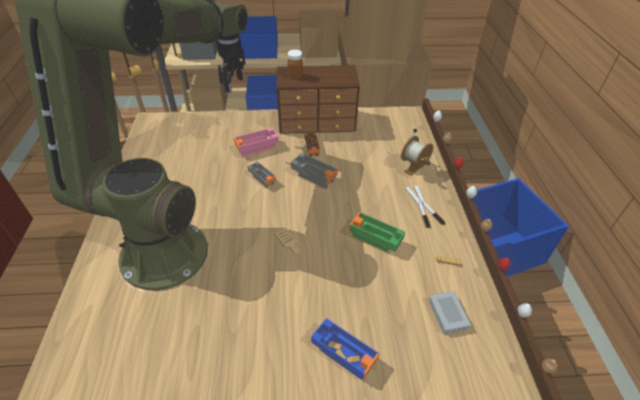

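The scene view shows these candidates for the grey tote: large grey (412,218), small grey (406,172), pink (466,165) and brown (472,222). I choose the large grey one. The blue tote is at (165,222) with its orange end at about (142,235). The green tote is at (297,268). The blue bin on the floor is not part of the job.

```bash
python3 - <<'E'
from h import *
import pickle
rois={"scene":dict(blue=(125,190,205,252),grey=(382,190,444,247),green=(260,236,330,300),small=(384,155,428,190),brown=(448,206,498,238)),
"side":dict(blue=(305,315,385,380),grey=(286,150,342,190),green=(345,210,408,252))}
T=[]
for n in rois:
    c=pickle.load(open(n+".pkl","rb")); P=cloud(c)
    print(n,"bench z",np.median(P[250:300,200:240,2]) )
    for k,(a,b,x,y) in rois[n].items():
        Q=P[b:y,a:x].reshape(-1,3); im=c["image"][b:y,a:x].reshape(-1,3).astype(int)
        ok=(Q[:,2]>44)&(Q[:,2]<70)if k not in("small","brown") else Q[:,2]>15
        r=cv2.minAreaRect(Q[ok,:2].astype(np.float32))
        o=ok&(im[:,2]>im[:,0]+80)&(im[:,2]>150)
        print(k,ok.sum(),np.round(r[0],1),np.round(r[1],1),round(r[2],1),"zmax",np.percentile(Q[ok,2],[50,95]).round(1),"orange",o.sum(),Q[o,:2].mean(0).round(1))
        if k in("blue","grey"): T.append(cv2.resize(c["image"][b:y,a:x],(390,290),interpolation=cv2.INTER_CUBIC))
cv2.imwrite("pics/crop.png",np.vstack([np.hstack(T[:2]),np.hstack(T[2:])]))
E
```

```text
scene bench z 2.140505557590018
blue 708 [ 490.  -337.6] [ 67.9 153.3] 49.7 zmax [54.2 59.4] orange 87 [ 542.2 -381.7]
grey 519 [452.2 311.1] [ 63.7 155. ] 52.3 zmax [54.7 59.4] orange 0 [nan nan]
green 701 [622.3  19.4] [ 65.3 153.9] 55.1 zmax [54.9 59.1] orange 104 [569.3  57.4]
small 483 [706.3 196.8] [  96.6 1001.3] 75.3 zmax [31.1 41.3] orange 34 [303.5 275. ]
brown 619 [795.4 281. ] [107.  872.2] 61.0 zmax [29.7 39.8] orange 0 [nan nan]
side bench z 0.4420051510399503
blue 724 [ 487.8 -335.4] [ 64.8 152.6] 49.3 zmax [54.  57.6] orange 146 [ 539.3 -378.8]
grey 372 [450.4 313.4] [ 68.5 155.7] 52.2 zmax [52.5 58. ] orange 29 [502.6 274. ]
green 486 [620.8  22.1] [ 67.6 152.5] 55.4 zmax [52.9 57.6] orange 70 [568.3  59.9]<stdin>:14: RuntimeWarning: Mean of empty slice.
  ret = um.true_divide(
```

View pics/crop.png

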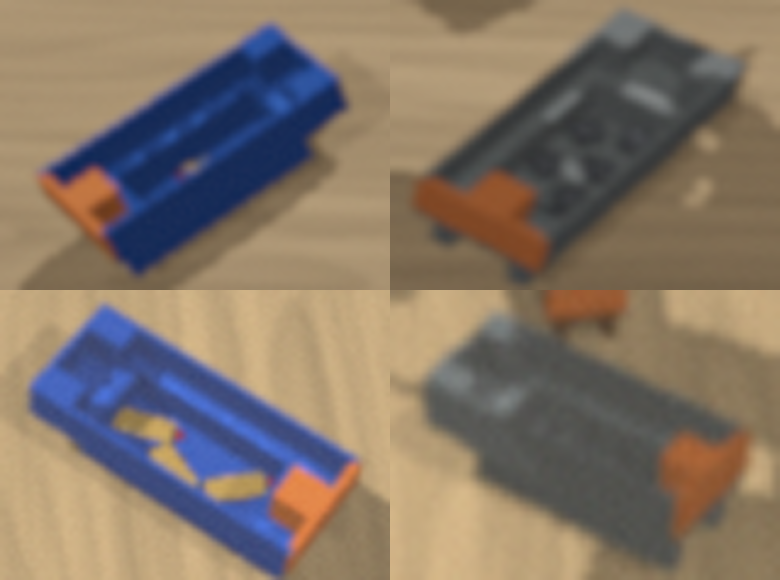

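The crops show the blue tote with brass lures and its orange lug end at lower right (towards the viewer). The large grey tote has sinkers, its orange end at lower left in the scene view, and two lugs at the plain end. The choice is confirmed. Next I check IK and take close looks from above both totes.

```bash
cat >> h.py <<'E'
def Q(deg):  # tool down, tool x at yaw deg
    q=(R.from_euler("z",deg,degrees=True)*R.from_euler("x",180,degrees=True)).as_quat(); return [q[3],q[0],q[1],q[2]]
def wrist(name=None):
    s=bot.read_state(); c=bot.read_camera("wrist"); d=c["depth"]; h,w=d.shape
    f=h/2/np.tan(np.radians(c["fovy"])/2)
    u,v=np.meshgrid(np.arange(w)-c["cx"],np.arange(h)-c["cy"]); r=np.hypot(u,v)+1e-9; t=r/f
    k=np.tan(t)/r; P=np.stack([u*k*d,v*k*d,d],-1); P[(d<=0)|(t>1.3)]=np.nan
    M=np.array(c["mount"]); P=P@M[:3,:3].T+M[:3,3]
    P=P@rot(s["tool_rot"]).T+s["ee_pos"]
    if name: cv2.imwrite(f"pics/{name}.png",c["image"])
    return c["image"].astype(int),P
def fit(im,P,xy,zlo=47,zhi=63,rad=95):
    ok=(np.hypot(P[...,0]-xy[0],P[...,1]-xy[1])<rad)&(P[...,2]>zlo)&(P[...,2]<zhi)
    r=cv2.minAreaRect(P[ok][:,:2].astype(np.float32))
    o=ok&(im[...,2]>im[...,0]+60)&(im[...,2]>im[...,1]+40)
    return ok.sum(),np.round(r[0],1),np.round(r[1],1),round(r[2],2),np.percentile(P[ok][:,2],[50,95]).round(1),P[o][:,:2].mean(0).round(1)
E
python3 - <<'E'
from h import *
for a in(-40.5,139.5):
    for p,y in(((489,-336.5,220),0),((489,-336.5,46),0),((451.3,312.2,101),182.8)):
        j=bot.ik(p,Q(a+y)); print(a,y,None if j is None else np.round(j,2))
# look at grey first (closer), then blue
y=np.degrees(0)
bot.move_to([451,312,260],Q(-37.7)); im,P=wrist("wg"); print(fit(im,P,(451,312)))
print(bot.read_state()["clock"],bot.read_state()["joint_positions"].round(2))
E
```

```text
-40.5 0 [-0.66  0.42  1.43 -0.    1.29  1.61]
-40.5 0 [-0.66  0.63  1.55 -0.    0.96  1.61]
-40.5 182.8 [ 0.54  0.47  1.67  0.    1.01 -0.37]
139.5 0 [-0.66  0.42  1.43  0.    1.29 -1.53]
139.5 0 [-0.66  0.63  1.55  0.    0.96 -1.53]
139.5 182.8 NoneTraceback (most recent call last):
  File "<stdin>", line 7, in <module>
rig.MotionError: the arm cannot take that pose within its joint ranges
```

```bash
python3 - <<'E'
from h import *
bot.move_to([451,312,260],Q(142.3)); im,P=wrist("wg"); print(fit(im,P,(451,312)))
print(bot.read_state()["clock"])
bot.move_to([489,-336.5,220],Q(-40.5)); im,P=wrist("wb"); print(fit(im,P,(489,-336.5)))
print(bot.read_state()["clock"])
a=cv2.imread("pics/wg.png");b=cv2.imread("pics/wb.png")
cv2.imwrite("pics/w2.png",np.hstack([a[:,120:520],b[:,120:520]]))
E
```

```text
(np.int64(2175), array([451. , 312.6]), array([ 62.8, 151.8]), 51.7, array([55.7, 57. ]), array([502.5, 272.6]))
1.3917
(np.int64(2737), array([ 488.3, -337.5]), array([ 62.9, 150.8]), 49.73, array([55.7, 57. ]), array([ 538.6, -380.1]))
3.7583
```

View pics/w2.png

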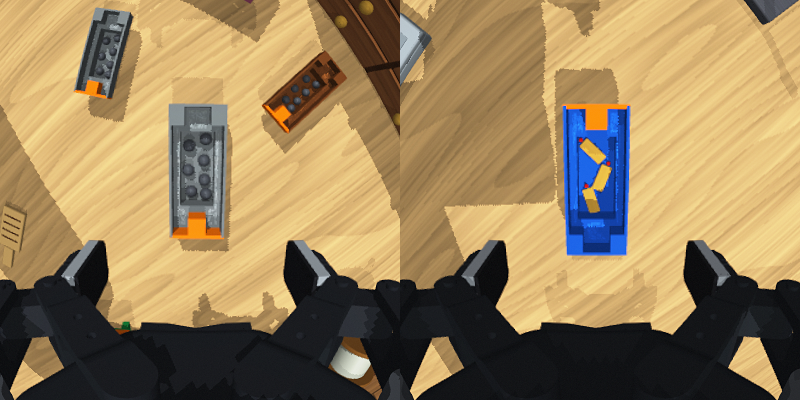

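The left half shows the grey tote from above, orange end at the bottom (197,225) and two plain-end lugs at the top. The brown and small grey totes stand clear of it. The right half shows the blue tote, orange end at the top (597,110), with three lures. Both fits are good, so I grasp now.

```bash
python3 - <<'E'
from h import *
b=[488.3,-337.5]; q=Q(-40.27)
bot.move_to(b+[110],q)
print(bot.servo_line(b+[46],speed=80,until_force=8))
bot.move_gripper(50,grip_force=40); s=bot.read_state(); print(s["grip_width"],s["grip_force"],s["ee_pos"],s["ft_force"])
bot.servo_line(b+[60],speed=40); bot.servo_line(b+[190],speed=120)
s=bot.read_state(); print(s["clock"],s["grip_width"],s["grip_force"],s["ee_pos"],s["ft_force"],s["moment"])
im,P=wrist("held"); print(fit(im,P,b,zlo=187,zhi=208))
E
```

```text
False
61.3569170569386 44.81610417366028 [ 488.58429331 -337.66682566   46.68339763] [-1.04510057  1.26728221  6.1748926 ]
7.3083 61.387369790887206 44.05009210109711 [ 488.06071338 -337.32755906  189.13082477] [-0.3230618   0.11007106 -2.38459792] [-0.00333284 -0.00404046  0.01444166]
(np.int64(11878), array([ 502.9, -351.6]), array([ 89.1, 110.1]), 50.0, array([197.9, 202.4]), array([ 537.4, -380.7]))
```

View pics/held.png

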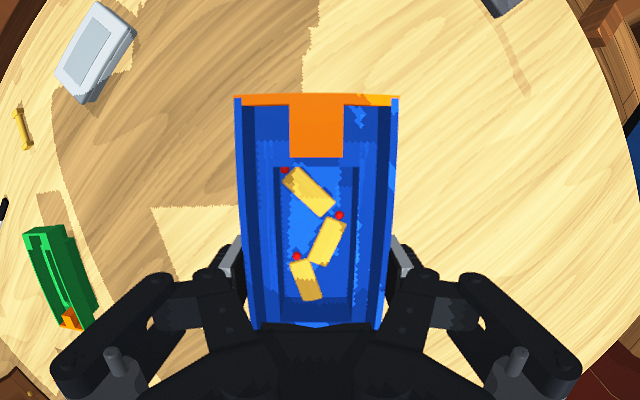

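Lift is clean: the tote is level and square in the jaws, orange end at the top (316,100), moment near zero. Next I carry it over the grey tote and lower it.

```bash
python3 - <<'E'
from h import *
g=[451.0,312.6]; q=Q(141.7)
bot.move_to(g+[200],q); bot.dwell(.2)
bot.servo_line(g+[116],speed=100)
s=bot.read_state(); print(s["clock"],s["ee_pos"],s["ft_force"])
for i,n in enumerate(("scene","side")):
    c=bot.read_camera(n); roi=[(370,150,450,260),(270,110,360,200)][i]; a,b,x,y=roi
    t=cv2.resize(c["image"][b:y,a:x],(390,390),interpolation=cv2.INTER_CUBIC); T=t if i==0 else np.hstack([T,t])
    Pw=cloud(c)[b:y,a:x]; I=c["image"][b:y,a:x].astype(int)
    m=(I[...,0]>I[...,2]+50)&(Pw[...,2]>100)&(Pw[...,2]<140)&(np.hypot(Pw[...,0]-g[0],Pw[...,1]-g[1])<90)
    L=Pw[m]; l=(L[:,:2]-g)@[.785,-.62]
    for lo,hi in((-75,-40),(-40,-10),(10,40),(40,75)):
        k=(l>lo)&(l<hi); print(n,lo,k.sum(),np.percentile(L[k,2],[80,95]).round(1) if k.any() else "")
cv2.imwrite("pics/above.png",T)
E
```

```text
10.8667 [451.30904996 312.76242402 116.63698395] [ 1.23799093  0.56628544 -2.46330082]
scene -75 17 [105.8 124. ]
scene -40 63 [115.4 123.9]
scene 10 90 [122.7 126.6]
scene 40 142 [126.3 127.7]
side -75 42 [120.9 124.9]
side -40 50 [117.5 123.1]
side 10 105 [121.7 126. ]
side 40 138 [125.9 127.2]
```

View pics/above.png

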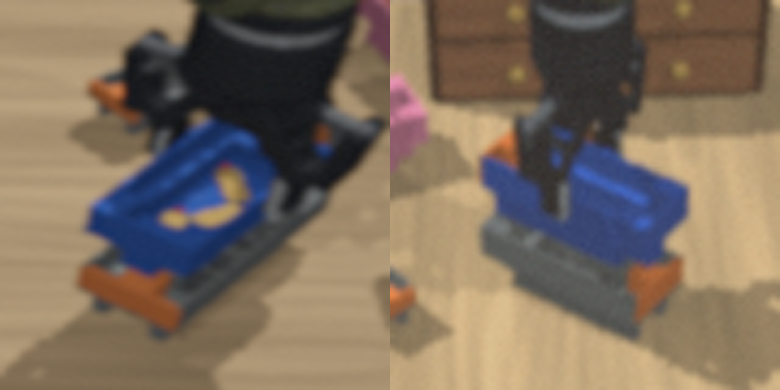

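The blue tote hovers level over the grey one: its plain end is above the grey's orange end, and its own orange end is at the far side, over the plain end. Now I lower it.

```bash
python3 - <<'E'
from h import *
g=[451.0,312.6]
print(bot.servo_line(g+[106],speed=40,until_force=4))
print(bot.servo_line(g+[94],speed=10,until_force=4))
s=bot.read_state(); print(s["clock"],s["ee_pos"],s["ft_force"],s["moment"])
E
```

```text
False
True
11.9833 [451.01971467 312.62810652 101.65310156] [-0.7266874  -0.64846422  6.19946728] [-0.11881141  0.21657827  0.01210215]
```

Contact came at TCP z 101.7, where stacking predicts about 101.7. Release and retreat.

```bash
python3 - <<'E'
from h import *
bot.move_gripper(75); bot.dwell(.2)
p=bot.read_state()["ee_pos"]; g=list(p[:2])
bot.servo_line(g+[130],speed=60); bot.servo_line(g+[290],speed=150); bot.dwell(.2)
im,P=wrist("fin"); print(fit(im,P,g,zlo=103,zhi=117)); print(bot.read_state()["clock"])
T=[]
for n,(a,b,x,y) in dict(scene=(370,150,450,260),side=(270,110,360,200)).items():
    c=bot.read_camera(n); T.append(cv2.resize(c["image"][b:y,a:x],(390,390),interpolation=cv2.INTER_CUBIC))
    if n=="side":
        o=cloud(c)
        m=(np.hypot(o[...,0]-620.8,o[...,1]-22.1)<95)&(o[...,2]>44)&(o[...,2]<70); print("green",cv2.minAreaRect(o[m][:,:2].astype(np.float32)))
d=np.array([.785,-.62]); l=(P[...,:2]-g)@d; ok=(P[...,2]>103)&(P[...,2]<117)
for lo,hi in((-76,-70),(70,76)): print(lo,np.median(P[ok&(l>lo)&(l<hi)][:,2]))
cv2.imwrite("pics/final.png",np.vstack([np.hstack(T),cv2.resize(im.astype(np.uint8)[60:260,125:515],(780,200*2))[:200*2:2]]))
E
```

```text
(np.int64(2399), array([452.4, 309.8]), array([ 63. , 150.4]), 51.67, array([110.7, 111.9]), array([400.5, 350.5]))
14.575
green ((620.6690063476562, 21.480796813964844), (68.05269622802734, 151.96148681640625), 54.96140670776367)
-76 110.40855414873488
70 110.33740095019989
```

View pics/final.png

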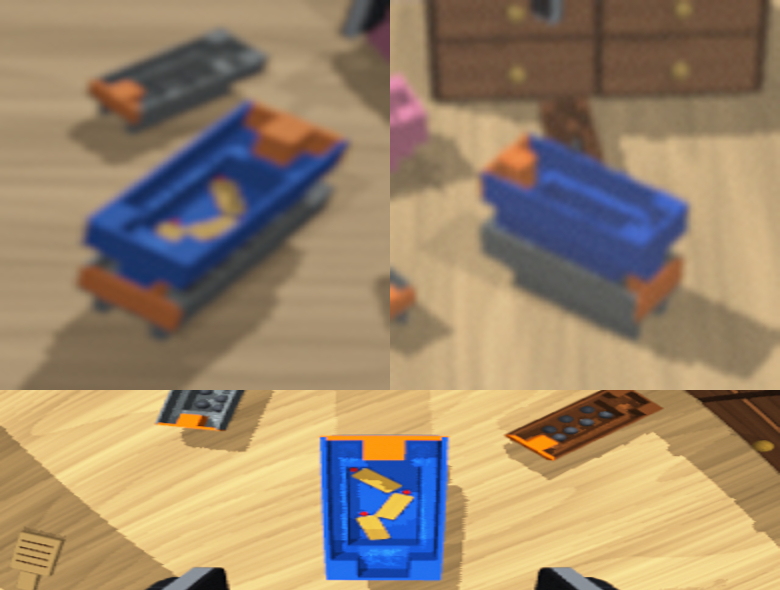

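The tote is stacked, level (both ends at 110.4) and correctly turned, and the green tote has not moved. The wrist fit suggests about 2.8 mm offset along the length, so I check it with end faces seen in the same image.

```bash
python3 - <<'E'
from h import *
d=np.array([np.cos(np.radians(-38.3)),np.sin(np.radians(-38.3))]); e=np.array([-d[1],d[0]]); g=[451,312.6]
for n in("scene","side"):
    c=bot.read_camera(n); P=cloud(c); I=c["image"].astype(int)
    l=(P[...,:2]-g)@d; w=(P[...,:2]-g)@e; z=P[...,2]
    near=(abs(l)<90)&(abs(w)<42)
    for nm,m in(("greylow",near&(z>33)&(z<52)),("blue",near&(z>88)&(z<107))):
        print(n,nm,m.sum(),"l 50/90 of end",np.percentile(l[m&(l>66)],[50,75,90]).round(1),"side w",np.percentile(w[m&(abs(l)<60)],[5,25,50]).round(1))
bot.move_to([451,312.6,290],Q(141.7)); bot.dwell(.5)
im,P=wrist(); print(fit(im,P,g,zlo=103,zhi=117),bot.read_state()["ee_pos"],bot.read_state()["clock"])
E
```

```text
scene greylow 238 l 50/90 of end [76.4 77.3 78. ] side w [-27.   23.2  29.8]
scene blue 454 l 50/90 of end [78.8 79.6 80.3] side w [-30.5 -29.7  -6.2]
side greylow 212 l 50/90 of end [74.3 74.8 75.4] side w [-32.  -30.7 -29.3]
side blue 413 l 50/90 of end [76.5 77.2 78.1] side w [-33.4 -30.8  -6.6]
(np.int64(2385), array([452.8, 309.5]), array([ 63. , 150.6]), 51.58, array([110.7, 112. ]), array([401.3, 350.5])) [450.9960128  312.58261999 289.98627313] 15.575
```

All three cameras agree on about 2.4 mm along the length. It is stable, but there is plenty of time, so I nudge it square.

```bash
python3 - <<'E'
from h import *
d=np.array([np.cos(np.radians(-38.3)),np.sin(np.radians(-38.3))]); g=np.array([451.0,312.6]); h=g-2.4*d
L=lambda p,z,**k: bot.servo_line([p[0],p[1],z],**k)
L(g,135,speed=150); print(L(g,101.7,speed=60,until_force=8))
bot.move_gripper(50,grip_force=40); s=bot.read_state(); print(s["grip_width"],s["ft_force"])
L(g,112,speed=30); L(h,112,speed=20)
print(L(h,95,speed=10,until_force=4)); s=bot.read_state(); print(s["ee_pos"],s["ft_force"])
bot.move_gripper(75); bot.dwell(.2); L(h,130,speed=60); L(h,290,speed=150); bot.dwell(.3)
im,P=wrist("fin2"); print(fit(im,P,g,zlo=103,zhi=117))
l=(P[...,:2]-g)@d; ok=(P[...,2]>103)&(P[...,2]<117)
for lo,hi in((-76,-70),(70,76)): print(lo,np.median(P[ok&(l>lo)&(l<hi)][:,2]))
e=np.array([-d[1],d[0]])
for n in("scene","side"):
    P=cloud(bot.read_camera(n)); l=(P[...,:2]-g)@d; w=(P[...,:2]-g)@e; z=P[...,2]; near=(abs(l)<90)&(abs(w)<42)&(l>66)
    print(n,[np.percentile(l[near&(z>a)&(z<b)],[50,90]).round(1) for a,b in((33,52),(88,107))])
print(bot.read_state()["clock"])
E
```

```text
False
61.094282827180244 [-0.83828696 -1.0640218   4.97137381]
True
[449.09927865 314.09823448 102.29604005] [-0.49862758 -0.01404622  5.16518053]
(np.int64(2399), array([450.7, 310.9]), array([ 63.1, 150.8]), 51.63, array([110.7, 111.9]), array([399.4, 352.1]))
-76 110.51326528982095
70 110.4245835688402
scene [array([76.4, 77.9]), array([76.3, 77.8])]
side [array([73.7, 75.7]), array([74.3, 75.6])]
22.2917
```

The ends are now flush in both cameras, level at 110.5 and 110.4, and the grey tote has not moved. Handing in.

```bash
python3 -c "
from rig import bot
print(bot.finish_job())"
```

```text
the job is handed in; nothing more can be done
None
```

The blue tote is stacked level and square on the grey tote, its orange end over the grey's plain end; it is released, the grey and green totes show no movement, and the job was handed in at about 22 s.

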